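# Line up capacitors by height for board assembly

## Robot

A 6-joint arm with a two-finger parallel gripper is mounted at the origin on the work surface. World frame = base frame: x ahead of the robot, y to its left, z up, the work surface at z = 0. Lengths are in m, angles in degrees, forces in N, time in s.
With the tool pointing down it reaches from about 0.25 to 0.8 m from the base axis. Payload 8.5 kg.
Tool frame: the origin (TCP) lies on the centre line of the jaws, within the pads' length; the fingertips stand 14 mm ahead of it and the grasp point (between the pads) lies 5 mm behind it; x points along the fingers, y is the direction in which the jaws open and shut, and the axes are right-handed (so a half turn about x gives the same grasp; the last joint's range is limited). The gripper opens to 85 mm and grips with 20 to 120 N. Pads are 22 mm wide; open, the fingers measure 114 mm over their backs; the gripper's body (76 mm by 85 mm) begins 54 mm behind the grasp point. The pads swing forward as they close: fully open they stand 13 mm farther back than shut.
Start: joints at [-66.52, 13.648, -0.773, 75.585, 0, 90], TCP at [0.209, -0.481, 0.245] pointing down, gripper open.
Joint ranges: [-152.45, 152.45], [-59.26, 108.67], [-65.41, 83.53], [-104.44, 129.93], [-82.83, 76.93], [-180, 180]. Speed limits (degrees/s): [127.2, 127.2, 159.86, 180, 180, 180].

## Interface

Orientations are given as [roll, pitch, yaw] about the fixed x, y, z axes, in that order (R = Rz(yaw) Ry(pitch) Rx(roll)).
In Python, from workcell import * gives the robot as it stands. The module is installed in compiled form; this text tells all that it offers.
- The arm moves only by the tool arm_command, never from a script. Its argument "plan" is a list of rows, each a list of 2 entries, a list of its own where there are three numbers: the shift along the world's x, y, z in m, then the turn, a rotation vector about the world's x, y, z in rad. A call has 1 to 8 rows; each row shifts and turns the pose as measured when the row begins; what a row does not reach is not made up. A row lasts 1/8 s, in which the tool goes at most 62.5 mm and 10.7 degrees, less where a joint would pass 70% of its speed; a pose out of reach is approached as far as the arm can. A call with a gripper value outside its range is refused whole. "grip" is the closure, from 0 (fully open) to 1 (shut), set as the call begins (left out, the last holds). The fingers move at their own pace and stop on an object; the grip force is fixed at half the most. Time passes only in rows, so rows that do not move let the fingers close. It gives the time, the measured TCP pose, the force and the opening at its end, in the units of the state.
- get_obs(): the state, without advancing time (a new reading comes with each control period).
- camera(name): name is "side" or "top"; returns the picture (420x560x3 uint8, red, green, blue); there is no depth.
- calibration(name): a dict with "fx", "fy", "cx", "cy" (pixels), "distortion" ([k1, k2, p1, p2, k3] as OpenCV has them; the pictures are not rectified), "camera_from_world" (4x4, takes a point from world to camera coordinates). Camera axes: x right, y down, z forward; pixel columns grow to the right and rows downward; lengths in m; the calibration is good to about 2 mm. A picture is of the moment at which its call begins. calibration takes no time and is no camera call.
- job_done(): hands the job in, once; it reports no verdict.
The state is a dict: "t": time; "joint_pos": joint angles; "qd": joint speeds; "effort": joint torques, N m; "eef_pos": TCP position; "eef_rot": TCP orientation; "ft_force": force on the tool from outside, world axes, zero at the start; "ft_torque": the same for the moment, N m; "opening": finger opening in m.
Only numpy, scipy, OpenCV 4.12 (cv2) and the standard library are available. Lean on these libraries where they do the work, as an engineer would, in place of code of your own. Each camera call takes 0.05 s, during which the arm holds its last target. There are 200 camera calls.

## Task

The board is fitted from its lowest part to its tallest, so take the four capacitors from the grey mat and line them up on the black kitting rail in order of height, one standing upright and centred in each white ring: the shortest in the ring beside the yellow end block, the tallest at the other end. Set each one down gently, without dropping it or knocking any over, and leave the circuit board between the mat and the rail where it lies.

Things in the scene. Friction and masses are not known exactly. Their poses are not given: they have to be found in the camera images.
- red_cap: loose aluminium-can capacitor in a red sleeve, an upright cylinder 40 mm in diameter and 36 mm tall (two brass terminals stand 4 mm above that on top, for looks only); origin at the centre of its underside, z up the can. It starts standing on a 4 mm thick grey parts mat, among the other three
- white_cap: loose aluminium-can capacitor in a white sleeve, an upright cylinder 32 mm in diameter and 48 mm tall (two brass terminals stand 4 mm above that on top, for looks only); origin at the centre of its underside, z up the can. It starts standing on a 4 mm thick grey parts mat, among the other three
- blue_cap: loose aluminium-can capacitor in a blue sleeve, an upright cylinder 36 mm in diameter and 60 mm tall (two brass terminals stand 4 mm above that on top, for looks only); origin at the centre of its underside, z up the can. It starts standing on a 4 mm thick grey parts mat, among the other three
- green_cap: loose aluminium-can capacitor in a green sleeve, an upright cylinder 34 mm in diameter and 72 mm tall (two brass terminals stand 4 mm above that on top, for looks only); origin at the centre of its underside, z up the can. It starts standing on a 4 mm thick grey parts mat, among the other three
- ring_a: white flat ring painted on the black kitting rail, 56 mm inside and 62 mm outside diameter; four alike in a row at 70 mm spacing, this one at one end of the row (row order a, b, c, d). Origin at its centre on the rail's flat top, 10 mm above the bench; x along the row from a to d, y across the 90 mm wide rail, z up
- ring_b: white flat ring painted on the black kitting rail, 56 mm inside and 62 mm outside diameter; four alike in a row at 70 mm spacing, this one next to ring a (row order a, b, c, d). Origin at its centre on the rail's flat top, 10 mm above the bench; x along the row from a to d, y across the 90 mm wide rail, z up
- ring_c: white flat ring painted on the black kitting rail, 56 mm inside and 62 mm outside diameter; four alike in a row at 70 mm spacing, this one next to ring d (row order a, b, c, d). Origin at its centre on the rail's flat top, 10 mm above the bench; x along the row from a to d, y across the 90 mm wide rail, z up
- ring_d: white flat ring painted on the black kitting rail, 56 mm inside and 62 mm outside diameter; four alike in a row at 70 mm spacing, this one at the other end of the row (row order a, b, c, d). Origin at its centre on the rail's flat top, 10 mm above the bench; x along the row from a to d, y across the 90 mm wide rail, z up
- yellow_block: fixed yellow block, 26 mm long, 70 mm wide across the rail and 14 mm tall, on one end of the kitting rail (top 24 mm above the bench), its centre 55 mm beyond the centre of the end ring: marks the end for the shortest can. It may be beside ring a or beside ring d. A grey block of the same shape stands at the rail's other end. Origin: centre of its underside
- circuit_board: bystander: small loose green circuit board, 90 x 44 mm, up to 12 mm high, lying on the bench between the mat and the rail; origin at centre of underside, x along it
Mind the look-alikes: they are no part of the job. What is shaped like the white_cap but pink is not meant. What is shaped like the green_cap but pink is not meant.

How it is judged:
By the outcome, as a careful person would: the job done as asked, in the order asked, and still so for the second after the job is handed in, with the robot touching nothing.
It also fails if it takes over 115 s, if anything falls off the work surface, if the arm or the gripper's body presses on something with over 40 N, if the wrist force passes 120 N, or if a joint passes its speed limit or range.

## Working session

There is one attempt and no reset: what is moved stays moved. The work goes in short steps, Python scripts to look and compute and a tool call to move; the robot and the scene stay as the last step left them, time stands still between calls to the robot, and variables do not carry over. Pictures are saved under pics/ and viewed, about 12 in all and at most 16, crops included, and the job is handed in when it is done.

Besides the shell and the picture viewer there is one more tool, called after "Request:" by a JSON object that holds its "name" and its "arguments", one argument or row to a line. arm_command: Moves the arm, as the interface text tells. Its arguments: {"type":"object","properties":{"plan":{"type":"array","items":{"type":"array"}},"grip":{"type":"number"}},"required":["plan"]}

```bash
mkdir -p pics
python3 - <<'E'
from workcell import *
import cv2
for n in("top","side"):
    cv2.imwrite(f"pics/{n}0.png",camera(n)[:,:,::-1])
    c=calibration(n);print(n,c["fx"],c["distortion"]);print(c["camera_from_world"].__repr__())
print(get_obs())
E
```

```text
top 517.4038880795076 [-0.17581025  0.          0.          0.          0.        ]
array([[ 0.00494635, -0.99949196,  0.0314858 ,  0.03874323],
       [-0.984725  , -0.01034857, -0.17380902,  0.50376098],
       [ 0.17404655, -0.03014513, -0.98427591,  0.96431994],
       [ 0.        ,  0.        ,  0.        ,  1.        ]])
side 544.724574992073 [-0.21631502  0.          0.          0.          0.        ]
array([[ 0.97839696, -0.20582253, -0.01940321, -0.4777991 ],
       [-0.12135155, -0.49578991, -0.85992219,  0.11425136],
       [ 0.16737144,  0.84369986, -0.51005622,  0.9060122 ],
       [ 0.        ,  0.        ,  0.        ,  1.        ]])
{'t': 0.1, 'joint_pos': array([-6.65189431e+01,  1.36772986e+01, -8.10409194e-01,  7.55845483e+01,
       -1.03555950e-03,  8.99999224e+01]), 'qd': array([-0.05740812, -0.02048408,  0.00331555, -0.04047868,  0.11224653,
       -0.07450412]), 'effort': array([ 1.00509125e-03, -5.39719033e+01,  3.47000027e+01,  1.33884227e-02,
        7.47800141e-05,  4.42679109e-06]), 'eef_pos': array([ 0.20904252, -0.48121318,  0.2447555 ]), 'eef_rot': array([-89.17898311,  89.92773647, 114.30215201]), 'ft_force': array([ 1.25584141,  1.17025751, -0.51440837]), 'ft_torque': array([ 0.01360488, -0.01442312, -0.03195244]), 'opening': 0.08566521565105063}
```

View pics/top0.png

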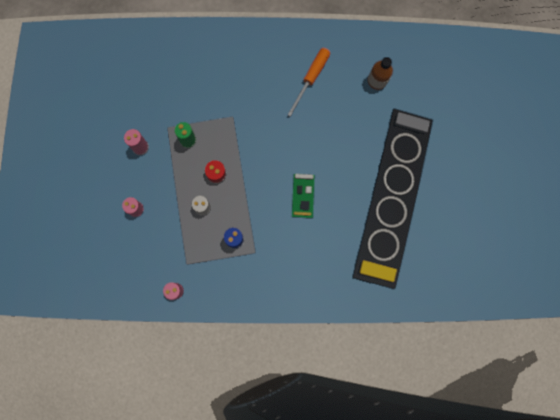

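View pics/side0.png

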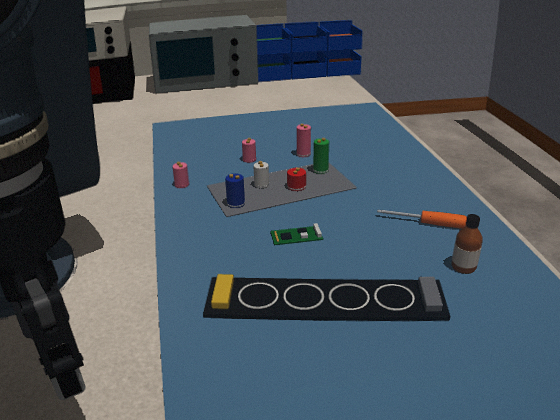

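```bash
cat > h.py <<'E'
from workcell import *
import numpy as np, cv2
from scipy.spatial.transform import Rotation as Rn
def ray(n,uv,z):
    c=calibration(n);K=np.array([[c["fx"],0,c["cx"]],[0,c["fy"],c["cy"]],[0,0,1]])
    T=c["camera_from_world"];R,t=T[:3,:3],T[:3,3]
    p=cv2.undistortPoints(np.array([[uv]],float),K,np.array(c["distortion"]))[0,0]
    d=R.T@np.array([*p,1]);o=-R.T@t
    return (o+d*(z-o[2])/d[2])[:2]
def proj(n,P):
    c=calibration(n);K=np.array([[c["fx"],0,c["cx"]],[0,c["fy"],c["cy"]],[0,0,1]]);T=c["camera_from_world"]
    return cv2.projectPoints(np.array([P],float),cv2.Rodrigues(T[:3,:3])[0],T[:3,3],K,np.array(c["distortion"]))[0][0,0]
H=dict(red=.036,white=.048,blue=.060,green=.072)
def mask(img,col):
    h,s,v=[x.astype(int) for x in cv2.split(cv2.cvtColor(img,cv2.COLOR_RGB2HSV))]
    m={"red":((h<5)|(h>174))&(s>190)&(v>60),"white":(s<70)&(v>100),
       "blue":(h>112)&(h<128)&(s>150)&(v>50),"green":(h>55)&(h<75)&(s>150)&(v>40),
       "yellow":(h>20)&(h<32)&(s>180)&(v>90)}[col]
    return m.astype(np.uint8)*255
def can(n,img,col,guess,zb,r=22):
    """guess pixel; returns xy from hull centroid at mid height, and area"""
    m=mask(img,col);w=np.zeros_like(m);cv2.circle(w,tuple(int(x) for x in guess),r,255,-1);m&=w
    pts=cv2.findNonZero(m)
    cs,_=cv2.findContours(m,cv2.RETR_EXTERNAL,cv2.CHAIN_APPROX_NONE)
    c=cv2.convexHull(max(cs,key=cv2.contourArea));M=cv2.moments(c)
    uv=(M["m10"]/M["m00"],M["m01"]/M["m00"])
    return uv,cv2.boundingRect(c),ray(n,uv,zb+H[col]/2)
def go(x,y,z,az=None):
    """shift and turn to get TCP at xyz, pointing down, jaws along azimuth az (deg, mod 180)"""
    o=get_obs();R=Rn.from_euler("xyz",o["eef_rot"],degrees=True).as_matrix()
    cur=np.degrees(np.arctan2(R[1,1],R[0,1]))
    a=cur if az is None else cur+(az-cur+90)%180-90
    yv=np.array([np.cos(np.radians(a)),np.sin(np.radians(a)),0]);xv=np.array([0,0,-1.])
    G=np.c_[xv,yv,np.cross(xv,yv)]
    print("t",o["t"],"jaw az",cur.round(1),"q",o["joint_pos"].round(0),"tcp",o["eef_pos"].round(4),"open",round(o["opening"],4))
    print("shift",(np.array([x,y,z])-o["eef_pos"]).round(4),"rot",Rn.from_matrix(G@R.T).as_rotvec().round(4))
E
python3 - <<'E'
from h import *
T=cv2.imread("pics/top0.png")[:,:,::-1].copy();S=cv2.imread("pics/side0.png")[:,:,::-1].copy()
gt=dict(green=(184,133),red=(215,171),white=(200,205),blue=(233,238));gs=dict(green=(321,155),red=(297,180),white=(261,175),blue=(235,189))
for k in gt:
    for n,I,g in(("top",T,gt),("side",S,gs)):
        print(k,n,*can(n,I,k,g[k],.004))
for n,I,gl in(("top",T,((406,148),(399,180),(391,212),(384,245))),("side",S,((259,296),(304,296),(349,296),(394,296)))):
    m=mask(I,"white")
    for g in gl:
        w=np.zeros_like(m);cv2.circle(w,g,21 if n=="top" else 22,255,-1)
        cs,_=cv2.findContours(m&w,cv2.RETR_EXTERNAL,cv2.CHAIN_APPROX_NONE)
        c=max(cs,key=lambda c:cv2.arcLength(c,True));e=cv2.fitEllipse(cv2.convexHull(c))
        print(n,g,np.round(e[0],1),np.round(e[1],1),ray(n,e[0],.01).round(4))
for n,I in(("top",T),("side",S)):
    print("yellow",n,cv2.boundingRect(mask(I,"yellow")))
for p in((132,140),(131,207),(172,291),(303,196)):print(p,ray("top",p,.02))
go(.4,0,.2,90)
E
```

```text
green top (183.59562841530052, 131.41764246682277) (175, 123, 18, 17) [0.64662472 0.24553494]
green side (320.7406494040279, 154.44184134812988) (314, 139, 15, 32) [0.64318612 0.24558947]
red top (214.4877192982456, 170.22035087719297) (206, 162, 18, 18) [0.57121102 0.18242951]
red side (296.64460784313724, 172.88970588235293) (287, 168, 19, 12) [0.57833362 0.20525982]
white top (200.30034013605442, 205.06768707482993) (180, 183, 43, 45) [0.49881355 0.20780178]
white side (260.88380952380953, 164.92190476190476) (254, 161, 15, 9) [0.50897773 0.25004186]
blue top (228.75531914893617, 235.4609929078014) (224, 228, 11, 16) [0.43848039 0.14967037]
blue side (234.7650389242746, 188.91967445152156) (226, 174, 18, 31) [0.43648966 0.14398769]
top (406, 148) [405.6 147.5] [28.3 30.2] [ 0.6284 -0.2123]
top (399, 180) [398.5 179. ] [29.2 30.7] [ 0.5606 -0.1944]
top (391, 212) [391.  211.3] [30.2 31.1] [ 0.493  -0.1763]
top (384, 245) [383.2 244.5] [30.6 31.7] [ 0.4252 -0.1583]
side (259, 296) [257.9 295. ] [26.  40.1] [ 0.4271 -0.1605]
side (304, 296) [303.3 295.9] [26.1 40.3] [ 0.4947 -0.1787]
side (349, 296) [348.8 296.3] [25.9 40.5] [ 0.5625 -0.1963]
side (394, 296) [393.8 296.7] [25.6 40.4] [ 0.6297 -0.2145]
yellow top (360, 261, 36, 20)
yellow side (177, 126, 129, 182)
(132, 140) [0.63431346 0.35551566]
(131, 207) [0.49473086 0.3488324 ]
(172, 291) [0.32972919 0.25961821]
(303, 196) [0.52071916 0.00419594]
t 0.1 jaw az -66.5 q [-67.  14.  -1.  76.  -0.  90.] tcp [ 0.209  -0.4812  0.2448] open 0.0857
shift [ 0.191   0.4812 -0.0448] rot [-1.200e-03 -3.000e-04 -4.098e-01]
```

Run:
```python
import cv2,numpy as np
T=cv2.imread("pics/top0.png")[110:270,155:265];S=cv2.imread("pics/side0.png")[130:220,200:360]
a=cv2.resize(T,None,fx=3.6,fy=3.6,interpolation=2);b=cv2.resize(S,None,fx=2.4,fy=2.4,interpolation=2)
o=np.zeros((600,800,3),np.uint8);o[:576,:396]=a[:576,:396];o[:216,400:784]=b;cv2.imwrite("pics/crop.png",np.clip(o*1.5,0,255).astype(np.uint8))
hs=lambda f:cv2.cvtColor(cv2.imread(f),cv2.COLOR_BGR2HSV)
t=hs("pics/top0.png");s=hs("pics/side0.png")
print("blue top row238",t[238,218:250].tolist());print("white top",t[205,186:216].tolist());print("white side col261",s[158:196:1,261].tolist());print("red side",s[165:195,297].tolist());print("red top row172",t[172,202:230].tolist())
```

```text
blue top row238 [[135, 5, 104], [135, 5, 104], [150, 2, 103], [0, 0, 99], [110, 9, 87], [115, 75, 85], [113, 164, 109], [113, 180, 119], [112, 181, 120], [114, 151, 118], [128, 66, 108], [14, 88, 128], [19, 134, 145], [17, 119, 141], [175, 41, 113], [117, 121, 118], [112, 176, 123], [112, 176, 123], [112, 176, 123], [112, 175, 124], [112, 175, 124], [112, 175, 124], [112, 176, 123], [112, 174, 113], [113, 122, 90], [115, 36, 93], [120, 2, 104], [0, 0, 106], [120, 2, 105], [135, 5, 105], [120, 2, 105], [120, 2, 105]]
white top [[150, 5, 101], [150, 3, 101], [140, 8, 102], [140, 8, 101], [150, 3, 101], [0, 5, 112], [17, 13, 141], [18, 20, 155], [18, 38, 154], [17, 58, 146], [17, 59, 135], [17, 35, 131], [16, 19, 150], [18, 16, 158], [20, 15, 157], [20, 20, 151], [18, 41, 137], [17, 53, 134], [18, 40, 139], [20, 20, 155], [20, 15, 158], [15, 15, 137], [20, 16, 96], [15, 13, 81], [0, 3, 91], [0, 0, 101], [150, 3, 102], [0, 0, 102], [0, 0, 102], [120, 2, 103]]
white side col261 [[103, 109, 122], [103, 112, 128], [104, 124, 128], [17, 119, 148], [19, 179, 114], [18, 165, 113], [18, 168, 15
[... 642 characters left out ...]
179, 191, 87], [179, 197, 88], [179, 190, 90], [177, 190, 94], [0, 180, 92], [0, 181, 90], [0, 176, 90], [179, 186, 92], [179, 181, 90], [0, 178, 90], [0, 177, 95], [0, 162, 85], [120, 3, 95], [177, 138, 76], [168, 61, 42], [113, 22, 93], [115, 16, 96], [120, 5, 97]]
red top row172 [[120, 3, 101], [100, 8, 100], [178, 36, 99], [0, 151, 128], [1, 201, 151], [1, 202, 155], [0, 200, 153], [1, 202, 154], [1, 196, 155], [1, 196, 156], [0, 197, 155], [1, 201, 155], [3, 194, 155], [11, 187, 149], [18, 168, 140], [20, 166, 138], [18, 167, 133], [9, 183, 134], [2, 198, 151], [0, 198, 157], [0, 195, 156], [1, 198, 144], [0, 172, 107], [1, 70, 91], [10, 8, 102], [0, 2, 103], [150, 2, 103], [0, 2, 103]]
```

View pics/crop.png

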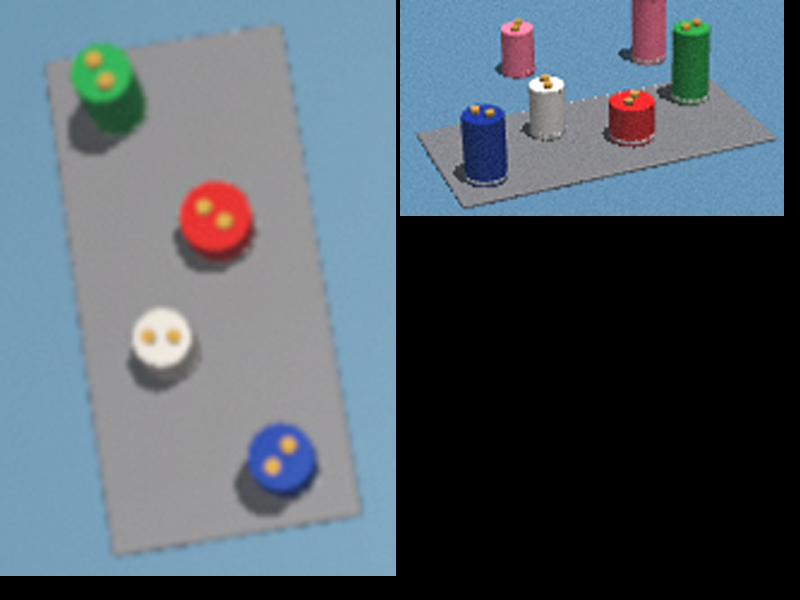

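The crop shows bright top discs at about (102,73) green, (215,216) red, (162,337) white and (282,457) blue in crop pixels. I'll use the top discs on the top planes, and check against the side view.

```bash
cat >> h.py <<'E'
def disc(img,col,g,zb,r=12):
    """top-face centre in the top view, cast to the can's top plane"""
    h,s,v=[x.astype(int) for x in cv2.split(cv2.cvtColor(img,cv2.COLOR_RGB2HSV))]
    # top face is brighter than the can's flank; brass terminals are included
    m={"red":((h<25)|(h>174))&(s>130)&(v>125),"white":(v>122)&(h<40),"blue":((h>108)&(h<128)&(s>140)&(v>100))|((h<30)&(s>60)),"green":(h>10)&(h<80)&(s>90)&(v>90)}[col].astype(np.uint8)*255
    w=np.zeros_like(m);cv2.circle(w,tuple(int(round(x)) for x in g),r,255,-1);m&=w
    c=max(cv2.findContours(m,cv2.RETR_EXTERNAL,cv2.CHAIN_APPROX_NONE)[0],key=cv2.contourArea)
    e=cv2.fitEllipse(cv2.convexHull(c))
    return np.round(e[0],1),np.round(e[1],1),ray("top",e[0],zb+H[col]).round(4)
E
python3 - <<'E'
from h import *
T=cv2.imread("pics/top0.png")[:,:,::-1].copy();S=cv2.imread("pics/side0.png")[:,:,::-1].copy()
for k,g in dict(green=(183.3,130.2),red=(214.7,170),white=(200,203.6),blue=(233.3,237)).items():
    d=disc(T,k,g,.004);print(k,*d)
    # side: predicted silhouette columns/rows vs crop
    print("   side base px",proj("side",[*d[2],.004]).round(1),"top px",proj("side",[*d[2],.004+H[k]]).round(1))
h,s,v=cv2.split(cv2.cvtColor(S,cv2.COLOR_RGB2HSV))
for k,r,c0 in(("green",158,321),("red",183,297),("white",176,261),("blue",192,235)):
    print(k,r,[(int(x),int(y)) for x,y in zip(s[r,c0-13:c0+14],v[r,c0-13:c0+14])])
E
```

```text
green [182.6 129.5] [15.6 16.8] [0.6389 0.2414]
   side base px [319.1 170. ] top px [319.7 140.4]
red [214.4 169.4] [18.1 19.4] [0.5685 0.1808]
   side base px [294.9 186.1] top px [294.9 170.9]
white [199.3 203.1] [15.7 16. ] [0.4987 0.2067]
   side base px [260.2 184.2] top px [259.5 164. ]
blue [232.6 236.7] [17.2 17.3] [0.4329 0.1401]
   side base px [234.1 203.1] top px [232.4 176.6]
green 158 [(111, 122), (110, 125), (111, 122), (116, 125), (111, 117), (116, 66), (157, 52), (146, 49), (150, 56), (196, 52), (149, 60), (171, 61), (162, 63), (187, 64), (159, 69), (161, 68), (171, 67), (174, 66), (156, 72), (184, 65), (134, 74), (111, 131), (112, 123), (109, 126), (112, 127), (111, 122), (105, 126)]
red 183 [(15, 100), (22, 58), (30, 51), (140, 53), (161, 68), (194, 63), (164, 70), (182, 70), (180, 75), (174, 79), (185, 84), (168, 88), (189, 85), (176, 90), (205, 87), (193, 91), (192, 93), (177, 95), (185, 91), (188, 95), (201, 85), (179, 84), (30, 85), (16, 98), (11, 96), (11, 92), (13, 97)]
white 176 [(100, 117), (80, 112), (76, 117), (19, 131), (30, 101), (31, 99), (19, 66), (3, 73), (3, 74), (9, 81), (14, 90), (6, 91), (8, 96), (11, 96), (18, 102), (13, 102), (10, 103), (10, 102), (13, 101), (10, 98), (13, 98), (11, 89), (13, 97), (10, 98), (5, 99), (13, 96), (3, 92)]
blue 192 [(13, 97), (13, 96), (13, 95), (3, 94), (128, 60), (192, 53), (157, 52), (164, 59), (181, 55), (159, 61), (166, 60), (180, 65), (186, 59), (155, 69), (169, 71), (184, 65), (174, 69), (188, 65), (176, 68), (178, 66), (182, 63), (207, 58), (85, 78), (14, 94), (18, 101), (18, 97), (11, 94)]
```

Request:
{"name": "arm_command", "arguments": {
  "plan": [
    [[0.025,0.05,-0.005],[0,0,0.17]],
    [[0.025,0.05,-0.005],[0,0,0.17]],
    [[0.025,0.05,-0.005],[0,0,0.17]],
    [[0.025,0.05,-0.005],[0,0,0.17]],
    [[0.025,0.05,-0.005],[0,0,0.17]],
    [[0.025,0.05,-0.005],[0,0,0.17]],
    [[0.025,0.05,-0.005],[0,0,0.17]],
    [[0.025,0.05,-0.005],[0,0,0.17]]
  ],
  "grip": 0
}}

```text
t: 1.1
eef_pos: [0.411, -0.0716, 0.2017]
eef_rot: [-90.5, 89.9, -167.1]
ft_force: [0.6, -1.1, 0.1]
opening: 0.0858
```

```bash
python3 -c "
from h import *
go(.57,.18,.12,75)"
```

```text
t 1.1 jaw az 13.4 q [-10.   4. -19.  67.  -0.  67.] tcp [ 0.411  -0.0716  0.2017] open 0.0858
shift [ 0.159   0.2516 -0.0817] rot [ 1.0000e-03 -1.1000e-03  1.0746e+00]
```

Request:
{"name": "arm_command", "arguments": {
  "plan": [
    [[0.023,0.036,-0.008],[0,0,0.16]],
    [[0.023,0.036,-0.008],[0,0,0.16]],
    [[0.023,0.036,-0.008],[0,0,0.16]],
    [[0.023,0.036,-0.008],[0,0,0.16]],
    [[0.023,0.036,-0.008],[0,0,0.16]],
    [[0.023,0.036,-0.008],[0,0,0.16]],
    [[0.02,0.035,-0.008],[0,0,0.12]],
    [[0,0,0],[0,0,0]]
  ]
}}

```text
t: 2.1
eef_pos: [0.5727, 0.1924, 0.1406]
eef_rot: [-128.3, 89.7, -140.4]
ft_force: [-0.8, -1.0, -0.1]
opening: 0.0852
```

```bash
python3 -c "
from h import *
cv2.imwrite('pics/s1.png',cv2.resize(camera('side')[100:250,180:400],None,fx=3,fy=3)[:,:,::-1])
go(.57,.18,.026,75)"
```

```text
t 2.15 jaw az 77.7 q [19. 24. -1. 65. -0. 31.] tcp [0.572  0.1912 0.141 ] open 0.0857
shift [-0.002  -0.0112 -0.115 ] rot [ 0.0033 -0.004  -0.0479]
```

View pics/s1.png

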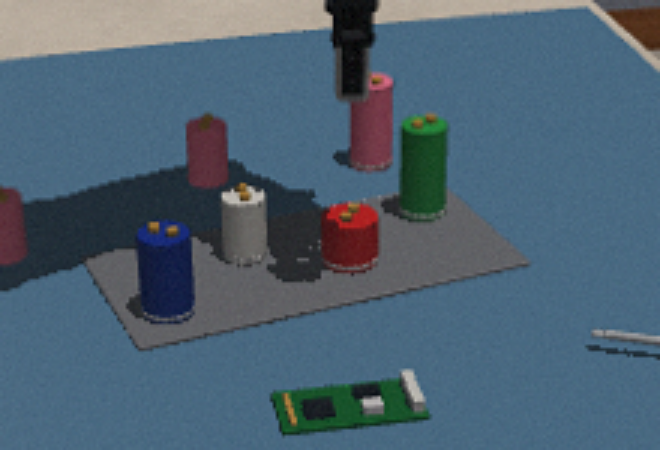

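The gripper hangs above the red can (crop 350,90 against the can at 350,235). I'll correct the offset and go down.

Request:
{"name": "arm_command", "arguments": {
  "plan": [
    [[-0.002,-0.011,-0.015],[0,0,-0.048]],
    [[0,0,-0.02],[0,0,0]],
    [[0,0,-0.02],[0,0,0]],
    [[0,0,-0.01],[0,0,0]],
    [[0,0,-0.01],[0,0,0]],
    [[0,0,0],[0,0,0]]
  ]
}}

```text
t: 2.9
eef_pos: [0.5677, 0.1751, 0.0657]
eef_rot: [-119.9, 89.6, -135.6]
ft_force: [0.1, 0.3, 0.8]
opening: 0.0853
```

```bash
python3 -c "
from h import *
go(.57,.18,.026,75)"
```

```text
t 2.9 jaw az 74.3 q [17. 27. -8. 55. -0. 33.] tcp [0.5677 0.1751 0.0657] open 0.0853
shift [ 0.0023  0.0049 -0.0397] rot [ 0.0044 -0.0044  0.0117]
```

Request:
{"name": "arm_command", "arguments": {
  "plan": [
    [[0.002,0.004,-0.01],[0,0,0]],
    [[0,0,-0.01],[0,0,0]],
    [[0,0,-0.01],[0,0,0]],
    [[0,0,-0.006],[0,0,0]],
    [[0,0,0],[0,0,0]]
  ]
}}

```text
t: 3.52
eef_pos: [0.5703, 0.1797, 0.0278]
eef_rot: [-115.1, 89.7, -130.8]
ft_force: [-1.1, -0.4, 0.8]
opening: 0.0854
```

```bash
python3 -c "
from h import *
go(.57,.18,.026,75)"
```

```text
t 3.525 jaw az 74.3 q [ 18.  29. -11.  50.  -0.  33.] tcp [0.5703 0.1797 0.0278] open 0.0854
shift [-0.0003  0.0003 -0.0018] rot [ 0.004  -0.0034  0.0115]
```

Request:
{"name": "arm_command", "arguments": {
  "plan": [
    [[0,0,-0.005],[0,0,0]],
    [[0,0,0],[0,0,0]]
  ]
}}

```text
t: 3.78
eef_pos: [0.5704, 0.1797, 0.0227]
eef_rot: [-112.4, 89.7, -128.1]
ft_force: [-0.1, -0.4, 0.2]
opening: 0.0848
```

Request:
{"name": "arm_command", "arguments": {
  "plan": [
    [[0,0,0],[0,0,0]],
    [[0,0,0],[0,0,0]],
    [[0,0,0],[0,0,0]],
    [[0,0,0],[0,0,0]],
    [[0,0,0],[0,0,0]],
    [[0,0,0],[0,0,0]]
  ],
  "grip": 1
}}

```text
t: 4.53
eef_pos: [0.5709, 0.1798, 0.0236]
eef_rot: [-101.1, 89.8, -116.7]
ft_force: [-0.4, -0.2, -0.8]
opening: 0.0386
```

```bash
python3 -c "
from h import *
cv2.imwrite('pics/s2.png',cv2.resize(camera('side')[100:250,180:400],None,fx=3,fy=3)[:,:,::-1])
go(.426,-.1595,.1,75)"
```

```text
t 4.575 jaw az 74.3 q [ 18.  30. -11.  50.  -0.  33.] tcp [0.5709 0.1799 0.0236] open 0.0388
shift [-0.1449 -0.3394  0.0764] rot [ 0.0035 -0.0018  0.0116]
```

View pics/s2.png

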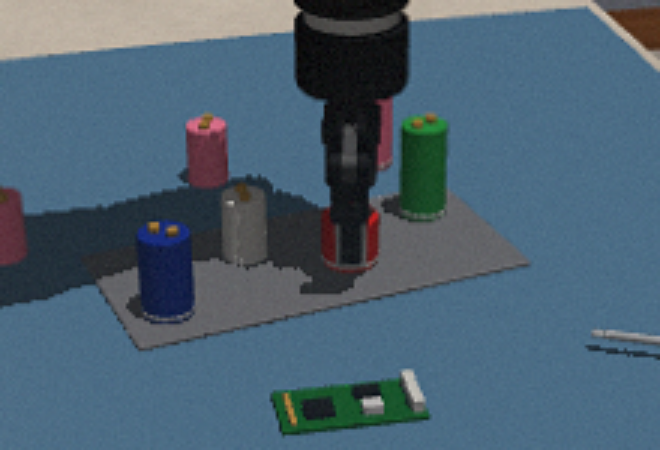

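Request:
{"name": "arm_command", "arguments": {
  "plan": [
    [[0,0,0.01],[0,0,0]],
    [[0,0,0.02],[0,0,0]],
    [[0,0,0.025],[0,0,0]],
    [[0,-0.01,0.015],[0,0,0]],
    [[-0.008,-0.02,0.005],[0,0,0]],
    [[-0.013,-0.03,0],[0,0,0]],
    [[-0.018,-0.04,0],[0,0,0]],
    [[-0.018,-0.04,0],[0,0,0]]
  ]
}}

```text
t: 5.58
eef_pos: [0.5099, 0.0339, 0.1012]
eef_rot: [-109.0, 89.7, -124.5]
ft_force: [0.4, -0.4, -0.5]
opening: 0.0385
```

Request:
{"name": "arm_command", "arguments": {
  "plan": [
    [[-0.018,-0.04,0],[0,0,0]],
    [[-0.018,-0.04,0],[0,0,0]],
    [[-0.018,-0.04,0],[0,0,0]],
    [[-0.015,-0.035,0],[0,0,0]],
    [[-0.008,-0.02,0],[0,0,0]],
    [[0,0,0],[0,0,0]]
  ]
}}

```text
t: 6.32
eef_pos: [0.4193, -0.1526, 0.0988]
eef_rot: [-136.2, 89.4, -152.2]
ft_force: [-0.5, 0.8, -0.4]
opening: 0.0385
```

```bash
python3 -c "
from h import *
go(.426,-.1595,.1,75)"
```

```text
t 6.325 jaw az 74.0 q [-20.  12. -26.  52.  -0.  -4.] tcp [ 0.4193 -0.1526  0.0988] open 0.0385
shift [ 0.0067 -0.0069  0.0012] rot [ 0.0052 -0.0096  0.0172]
```

Request:
{"name": "arm_command", "arguments": {
  "plan": [
    [[0.0065,-0.007,-0.01],[0.005,-0.01,0.017]],
    [[0,0,-0.015],[0,0,0]],
    [[0,0,-0.015],[0,0,0]],
    [[0,0,-0.01],[0,0,0]],
    [[0,0,-0.005],[0,0,0]],
    [[0,0,0],[0,0,0]]
  ]
}}

```text
t: 7.08
eef_pos: [0.4265, -0.1586, 0.0394]
eef_rot: [63.6, 89.9, 49.0]
ft_force: [-0.1, -0.7, -0.9]
opening: 0.0382
```

```bash
python3 -c "
from h import *
a=cv2.resize(camera('side')[250:330,190:330],None,fx=4,fy=4)
cv2.imwrite('pics/s3.png',a[:,:,::-1])
go(.426,-.1595,.030,75)"
```

```text
t 7.125 jaw az 75.3 q [-20.  17. -30.  43.   0.  -6.] tcp [ 0.4266 -0.1587  0.0397] open 0.0387
shift [-0.0006 -0.0008 -0.0097] rot [-0.0014  0.0019 -0.006 ]
```

View pics/s3.png

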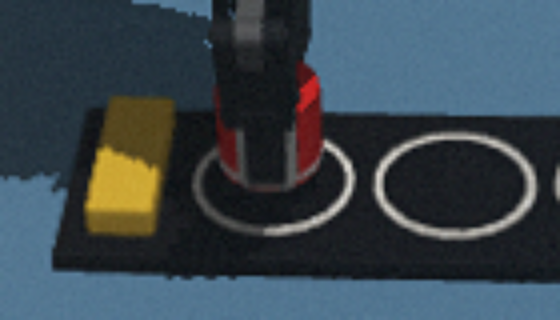

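The red can (crop columns 216–323) sits slightly left of the ring centre (column 274). I'll nudge it +1.5 mm in x and lower it.

Request:
{"name": "arm_command", "arguments": {
  "plan": [
    [[0.001,-0.001,-0.004],[0,0,0]],
    [[0,0,-0.003],[0,0,0]],
    [[0,0,-0.002],[0,0,0]],
    [[0,0,-0.0005],[0,0,0]],
    [[0,0,0],[0,0,0]]
  ]
}}

```text
t: 7.75
eef_pos: [0.4285, -0.1601, 0.0305]
eef_rot: [26.2, 89.8, 11.5]
ft_force: [-1.3, 0.5, -1.1]
opening: 0.0385
```

```bash
python3 -c "
from h import *
go(.427,-.1595,.030,75);print(get_obs()['ft_force'])"
```

```text
t 7.75 jaw az 75.4 q [-21.  18. -31.  42.   0.  -6.] tcp [ 0.4285 -0.1601  0.0305] open 0.0385
shift [-0.0015  0.0006 -0.0005] rot [-0.0008  0.0038 -0.0062]
[-1.33738623  0.50388041 -1.14030354]
```

Request:
{"name": "arm_command", "arguments": {
  "plan": [
    [[0,0,-0.0007],[0,0,0]],
    [[0,0,-0.0005],[0,0,0]],
    [[0,0,0],[0,0,0]]
  ]
}}

```text
t: 8.12
eef_pos: [0.4286, -0.1601, 0.0296]
eef_rot: [23.0, 89.8, 8.4]
ft_force: [-0.6, 0.6, -0.3]
opening: 0.0387
```

Request:
{"name": "arm_command", "arguments": {
  "plan": [
    [[0,0,-0.0007],[0,0,0]],
    [[0,0,0],[0,0,0]]
  ]
}}

```text
t: 8.38
eef_pos: [0.4286, -0.1601, 0.0296]
eef_rot: [19.5, 89.7, 4.8]
ft_force: [0.1, -1.3, -0.7]
opening: 0.0388
```

Request:
{"name": "arm_command", "arguments": {
  "plan": [
    [[0,0,-0.0015],[0,0,0]],
    [[0,0,0],[0,0,0]]
  ]
}}

```text
t: 8.62
eef_pos: [0.4289, -0.1602, 0.0297]
eef_rot: [13.1, 89.7, -1.5]
ft_force: [-0.1, 0.6, -0.3]
opening: 0.0388
```

Request:
{"name": "arm_command", "arguments": {
  "plan": [
    [[0,0,0],[0,0,0]],
    [[0,0,0],[0,0,0]],
    [[0,0,0],[0,0,0]],
    [[0,0,0],[0,0,0]],
    [[0,0,0.01],[0,0,0]],
    [[0,0,0.02],[0,0,0]],
    [[0,0,0.03],[0,0,0]],
    [[0,0,0.03],[0,0,0]]
  ],
  "grip": 0
}}

```text
t: 9.62
eef_pos: [0.4274, -0.1596, 0.1216]
eef_rot: [49.1, 89.9, 34.5]
ft_force: [0.4, -0.5, -0.1]
opening: 0.0853
```

Request:
{"name": "arm_command", "arguments": {
  "plan": [
    [[0.005,0.03,0.02],[0,0,0]],
    [[0.008,0.04,0.01],[0,0,0]],
    [[0.01,0.05,0],[0,0,0]],
    [[0.01,0.05,0],[0,0,0]],
    [[0.01,0.05,0],[0,0,0]],
    [[0.01,0.05,0],[0,0,0]],
    [[0.01,0.04,0],[0,0,0]],
    [[0.008,0.03,0],[0,0,0]]
  ]
}}

```text
t: 10.62
eef_pos: [0.5015, 0.1891, 0.162]
eef_rot: [16.6, 89.2, 1.7]
ft_force: [0.5, -0.2, -0.6]
opening: 0.0854
```

```bash
python3 -c "
from h import *
S=camera('side');a=cv2.resize(S[250:330,190:330],None,fx=4,fy=4)
cv2.imwrite('pics/s4.png',a[:,:,::-1])
go(.500,.206,.034,75)
T=camera('top');cv2.imwrite('pics/t4.png',T[:,:,::-1])
g=proj('top',[.426,-.16,.046]);print(g,disc(T,'red',g,.01))"
```

```text
t 10.675 jaw az 75.1 q [21. 17. -9. 63. -0. 36.] tcp [0.5027 0.192  0.162 ] open 0.0854
shift [-0.0027  0.014  -0.128 ] rot [-0.0024  0.0159 -0.0021]
[388.1011097  242.32435212] (array([386.8, 242. ]), array([18.6, 20.2]), array([ 0.4267, -0.1575]))
```

View pics/s4.png

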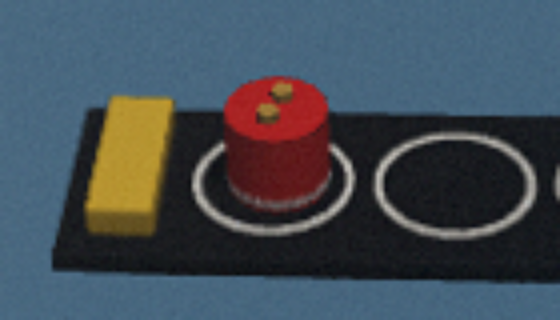

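Red stands in the yellow-side ring, off centre by about 1.5 mm (can columns 225–330, ring centre 274). White is next.

Request:
{"name": "arm_command", "arguments": {
  "plan": [
    [[-0.003,0.013,-0.02],[-0.002,0.016,0]],
    [[0,0,-0.025],[0,0,0]],
    [[0,0,-0.025],[0,0,0]],
    [[0,0,-0.015],[0,0,0]],
    [[0,0,-0.005],[0,0,0]],
    [[0,0,0],[0,0,0]]
  ]
}}

```text
t: 11.48
eef_pos: [0.4957, 0.2015, 0.066]
eef_rot: [-146.9, 89.6, -161.9]
ft_force: [0.3, -0.5, 0.2]
opening: 0.0852
```

```bash
python3 -c "
from h import *
go(.500,.206,.034,75)"
```

```text
t 11.475 jaw az 75.0 q [ 22.  22. -17.  52.   0.  37.] tcp [0.4957 0.2015 0.066 ] open 0.0852
shift [ 0.0043  0.0045 -0.032 ] rot [ 0.0024 -0.0074  0.0003]
```

Request:
{"name": "arm_command", "arguments": {
  "plan": [
    [[0.0045,0.004,-0.01],[0,0,0]],
    [[0,0,-0.01],[0,0,0]],
    [[0,0,-0.008],[0,0,0]],
    [[0,0,-0.003],[0,0,0]],
    [[0,0,0],[0,0,0]]
  ]
}}

```text
t: 12.1
eef_pos: [0.5011, 0.2059, 0.0337]
eef_rot: [-148.0, 89.6, -163.1]
ft_force: [1.2, 0.5, -0.3]
opening: 0.0857
```

```bash
python3 -c "
from h import *
go(.500,.206,.034,75)"
```

```text
t 12.1 jaw az 75.0 q [ 22.  24. -18.  48.   0.  37.] tcp [0.5011 0.2059 0.0337] open 0.0857
shift [-0.0011  0.0001  0.0003] rot [ 0.0018 -0.006   0.0007]
```

Request:
{"name": "arm_command", "arguments": {
  "plan": [
    [[-0.001,0,0],[0,0,0]],
    [[0,0,0],[0,0,0]],
    [[0,0,0],[0,0,0]],
    [[0,0,0],[0,0,0]],
    [[0,0,0],[0,0,0]],
    [[0,0,0],[0,0,0]]
  ],
  "grip": 1
}}

```text
t: 12.85
eef_pos: [0.5005, 0.2061, 0.0346]
eef_rot: [-149.8, 89.7, -164.8]
ft_force: [-0.1, -0.4, -0.7]
opening: 0.0305
```

```bash
python3 -c "
from h import *
go(.495,-.178,.11,75)"
```

```text
t 12.85 jaw az 75.0 q [ 22.  24. -18.  48.   0.  37.] tcp [0.5005 0.2061 0.0346] open 0.0305
shift [-0.0055 -0.3841  0.0754] rot [ 0.0012 -0.0045  0.0006]
```

Request:
{"name": "arm_command", "arguments": {
  "plan": [
    [[0,0,0.01],[0,0,0]],
    [[0,0,0.02],[0,0,0]],
    [[0,0,0.025],[0,0,0]],
    [[0,-0.01,0.015],[0,0,0]],
    [[0,-0.02,0.005],[0,0,0]],
    [[0,-0.035,0],[0,0,0]],
    [[0,-0.045,0],[0,0,0]],
    [[-0.001,-0.045,0],[0,0,0]]
  ]
}}

```text
t: 13.85
eef_pos: [0.4976, 0.0447, 0.1124]
eef_rot: [-142.2, 89.6, -157.0]
ft_force: [0.9, -0.1, -0.6]
opening: 0.0309
```

Request:
{"name": "arm_command", "arguments": {
  "plan": [
    [[-0.001,-0.045,0],[0,0,0]],
    [[-0.001,-0.045,0],[0,0,0]],
    [[-0.001,-0.045,0],[0,0,0]],
    [[-0.001,-0.04,0],[0,0,0]],
    [[0,-0.025,0],[0,0,0]],
    [[0,-0.01,0],[0,0,0]],
    [[0,0,0],[0,0,0]]
  ]
}}

```text
t: 14.72
eef_pos: [0.4851, -0.1813, 0.1095]
eef_rot: [-153.0, 89.3, -168.3]
ft_force: [0.0, 0.5, -0.4]
opening: 0.0305
```

```bash
python3 -c "
from h import *
go(.495,-.178,.05,75)"
```

```text
t 14.725 jaw az 74.6 q [-20.  18. -15.  57.  -0.  -5.] tcp [ 0.4851 -0.1813  0.1095] open 0.0305
shift [ 0.0099  0.0033 -0.0595] rot [ 0.0025 -0.0121  0.0062]
```

Request:
{"name": "arm_command", "arguments": {
  "plan": [
    [[0.01,0.003,-0.005],[0.002,-0.012,0.006]],
    [[0,0,-0.015],[0,0,0]],
    [[0,0,-0.015],[0,0,0]],
    [[0,0,-0.01],[0,0,0]],
    [[0,0,-0.005],[0,0,0]],
    [[0,0,0],[0,0,0]]
  ]
}}

```text
t: 15.48
eef_pos: [0.4953, -0.1738, 0.0549]
eef_rot: [156.2, 89.9, 141.5]
ft_force: [0.9, -0.3, -0.2]
opening: 0.0304
```

```bash
python3 -c "
from h import *
go(.495,-.178,.041,75)"
```

```text
t 15.475 jaw az 75.3 q [-19.  22. -19.  49.   0.  -5.] tcp [ 0.4953 -0.1738  0.0549] open 0.0304
shift [-0.0003 -0.0042 -0.0139] rot [-0.0012 -0.0014 -0.006 ]
```

Request:
{"name": "arm_command", "arguments": {
  "plan": [
    [[0,-0.0035,-0.004],[0,0,-0.006]],
    [[0,0,-0.004],[0,0,0]],
    [[0,0,-0.003],[0,0,0]],
    [[0,0,-0.001],[0,0,0]],
    [[0,0,0],[0,0,0]]
  ]
}}

```text
t: 16.1
eef_pos: [0.4959, -0.1779, 0.043]
eef_rot: [80.1, 90.0, 65.1]
ft_force: [0.1, -0.5, -0.8]
opening: 0.0303
```

```bash
python3 -c "
from h import *
go(.495,-.178,.0406,75)
cv2.imwrite('pics/s5.png',cv2.resize(camera('side')[230:330,190:330],None,fx=4,fy=4)[:,:,::-1])"
```

```text
t 16.1 jaw az 75.0 q [-20.  22. -20.  47.   0.  -5.] tcp [ 0.4959 -0.1779  0.043 ] open 0.0303
shift [-0.0009 -0.0001 -0.0024] rot [-0.0005  0.0002  0.0009]
```

View pics/s5.png

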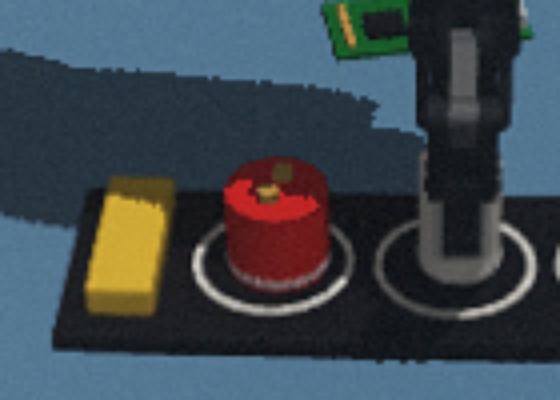

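White (columns 420–503) is about 2 mm right of the ring centre (456), so I'll nudge it −1.5 mm in x and set it down.

Request:
{"name": "arm_command", "arguments": {
  "plan": [
    [[-0.0018,0.0003,-0.001],[0,0,0]],
    [[0,0,-0.001],[0,0,0]],
    [[0,0,-0.001],[0,0,0]],
    [[0,0,-0.001],[0,0,0]],
    [[0,0,-0.001],[0,0,0]],
    [[0,0,0],[0,0,0]]
  ]
}}

```text
t: 16.9
eef_pos: [0.4944, -0.1777, 0.0409]
eef_rot: [5.9, 89.8, -9.2]
ft_force: [0.3, 0.9, -0.1]
opening: 0.0305
```

```bash
python3 -c "
from h import *
go(.495,-.178,.0406,75)"
```

```text
t 16.9 jaw az 75.0 q [-20.  22. -21.  47.   0.  -5.] tcp [ 0.4944 -0.1777  0.0409] open 0.0305
shift [ 0.0006 -0.0003 -0.0003] rot [0.0005 0.0028 0.0007]
```

Request:
{"name": "arm_command", "arguments": {
  "plan": [
    [[0,0,-0.001],[0,0,0]],
    [[0,0,0],[0,0,0]],
    [[0,0,0],[0,0,0]],
    [[0,0,0],[0,0,0]],
    [[0,0,0.01],[0,0,0]],
    [[0,0,0.02],[0,0,0]],
    [[0,0,0.03],[0,0,0]],
    [[0,0,0.03],[0,0,0]]
  ],
  "grip": 0
}}

```text
t: 17.9
eef_pos: [0.4931, -0.1772, 0.1317]
eef_rot: [148.4, 89.9, 133.3]
ft_force: [0.2, -0.6, -0.6]
opening: 0.0853
```

Request:
{"name": "arm_command", "arguments": {
  "plan": [
    [[-0.004,0.03,0.015],[0,0,0]],
    [[-0.006,0.04,0.01],[0,0,0]],
    [[-0.008,0.045,0],[0,0,0]],
    [[-0.008,0.045,0],[0,0,0]],
    [[-0.008,0.045,0],[0,0,0]],
    [[-0.008,0.04,0],[0,0,0]],
    [[-0.006,0.03,0],[0,0,0]],
    [[-0.002,0.01,0],[0,0,0]]
  ]
}}

```text
t: 18.9
eef_pos: [0.4437, 0.1146, 0.1667]
eef_rot: [15.3, 89.3, 0.1]
ft_force: [-0.3, 0.9, 0.4]
opening: 0.0854
```

```bash
python3 -c "
from h import *
go(.434,.14,.042,75)
T=camera('top');cv2.imwrite('pics/t5.png',T[:,:,::-1])
g=proj('top',[.494,-.178,.058]);print(g,disc(T,'white',g,.01))"
```

```text
t 18.9 jaw az 74.8 q [ 15.   9. -19.  62.  -0.  30.] tcp [0.4437 0.1146 0.1667] open 0.0854
shift [-0.0097  0.0254 -0.1247] rot [-0.      0.0123  0.0036]
[397.61588195 206.91625992] (array([397.2, 207.6]), array([15.9, 23.1]), array([ 0.4927, -0.1771]))
```

Request:
{"name": "arm_command", "arguments": {
  "plan": [
    [[-0.005,0.015,-0.01],[0,0.012,0.003]],
    [[-0.004,0.01,-0.02],[0,0,0]],
    [[0,0,-0.02],[0,0,0]],
    [[0,0,-0.015],[0,0,0]],
    [[0,0,-0.005],[0,0,0]],
    [[0,0,0],[0,0,0]]
  ]
}}

```text
t: 19.7
eef_pos: [0.4343, 0.1393, 0.0929]
eef_rot: [-160.3, 89.8, -175.6]
ft_force: [0.3, 0.1, -0.6]
opening: 0.0856
```

```bash
python3 -c "
from h import *
go(.434,.14,.042,75)"
```

```text
t 19.7 jaw az 74.7 q [ 18.  13. -25.  52.   0.  33.] tcp [0.4343 0.1393 0.0929] open 0.0856
shift [-0.0003  0.0007 -0.0509] rot [ 0.0002 -0.003   0.0053]
```

Request:
{"name": "arm_command", "arguments": {
  "plan": [
    [[0,0.001,-0.01],[0,0,0]],
    [[0,0,-0.015],[0,0,0]],
    [[0,0,-0.012],[0,0,0]],
    [[0,0,-0.006],[0,0,0]],
    [[0,0,-0.002],[0,0,0]],
    [[0,0,0],[0,0,0]]
  ]
}}

```text
t: 20.45
eef_pos: [0.4355, 0.1405, 0.0467]
eef_rot: [145.3, 90.0, 129.9]
ft_force: [-0.6, -0.3, 0.9]
opening: 0.0854
```

```bash
python3 -c "
from h import *
go(.434,.14,.042,75)"
```

```text
t 20.45 jaw az 74.6 q [ 18.  17. -29.  44.   0.  33.] tcp [0.4355 0.1405 0.0467] open 0.0854
shift [-0.0015 -0.0005 -0.0047] rot [-0.0007 -0.0006  0.0062]
```

Request:
{"name": "arm_command", "arguments": {
  "plan": [
    [[-0.0015,0,0],[0,0,0]],
    [[0,0,0],[0,0,0]],
    [[0,0,0],[0,0,0]],
    [[0,0,0],[0,0,0]],
    [[0,0,0],[0,0,0]],
    [[0,0,0],[0,0,0]]
  ],
  "grip": 1
}}

```text
t: 21.2
eef_pos: [0.4345, 0.1407, 0.0477]
eef_rot: [59.5, 89.9, 44.2]
ft_force: [-0.1, 0.5, -0.4]
opening: 0.0342
```

Request:
{"name": "arm_command", "arguments": {
  "plan": [
    [[0,0,0.01],[0,0,0]],
    [[0,0,0.02],[0,0,0]],
    [[0,0,0.03],[0,0,0]],
    [[0.005,-0.01,0.025],[0,0,0]],
    [[0.01,-0.02,0.01],[0,0,0]],
    [[0.015,-0.03,0],[0,0,0]],
    [[0.015,-0.04,0],[0,0,0]],
    [[0.015,-0.04,0],[0,0,0]]
  ]
}}

```text
t: 22.2
eef_pos: [0.4953, -0.0011, 0.151]
eef_rot: [35.9, 89.7, 20.9]
ft_force: [0.2, -0.2, -0.3]
opening: 0.0345
```

Request:
{"name": "arm_command", "arguments": {
  "plan": [
    [[0.015,-0.04,0],[0,0,0]],
    [[0.015,-0.04,0],[0,0,0]],
    [[0.015,-0.04,0],[0,0,0]],
    [[0.012,-0.03,0],[0,0,0]],
    [[0.008,-0.02,0],[0,0,0]],
    [[0,-0.01,0],[0,0,0]],
    [[0,0,0],[0,0,0]]
  ]
}}

```text
t: 23.08
eef_pos: [0.5621, -0.1893, 0.1543]
eef_rot: [31.4, 89.6, 16.2]
ft_force: [0.2, -0.3, -1.7]
opening: 0.0343
```

```bash
python3 -c "
from h import *
go(.5625,-.196,.054,75)"
```

```text
t 23.075 jaw az 74.8 q [-19.  22.  -2.  66.   0.  -4.] tcp [ 0.5621 -0.1893  0.1543] open 0.0343
shift [ 0.0004 -0.0067 -0.1003] rot [-0.0019  0.0064  0.0033]
```

Contact is expected at z ≈ 0.0537.

Request:
{"name": "arm_command", "arguments": {
  "plan": [
    [[0,-0.006,-0.01],[-0.002,0.006,0.003]],
    [[0,0,-0.02],[0,0,0]],
    [[0,0,-0.025],[0,0,0]],
    [[0,0,-0.015],[0,0,0]],
    [[0,0,-0.007],[0,0,0]],
    [[0,0,0],[0,0,0]]
  ]
}}

```text
t: 23.82
eef_pos: [0.5609, -0.1919, 0.0742]
eef_rot: [-172.1, 89.9, 173.2]
ft_force: [1.0, 0.6, -0.2]
opening: 0.0345
```

```bash
python3 -c "
from h import *
go(.5625,-.196,.0537,75)"
```

```text
t 23.825 jaw az 75.3 q [-19.  26.  -8.  56.  -0.  -4.] tcp [ 0.5609 -0.1919  0.0742] open 0.0345
shift [ 0.0016 -0.0041 -0.0205] rot [-0.0002 -0.0014 -0.0051]
```

Request:
{"name": "arm_command", "arguments": {
  "plan": [
    [[0.0015,-0.0035,-0.006],[0,0,-0.005]],
    [[0,0,-0.006],[0,0,0]],
    [[0,0,-0.004],[0,0,0]],
    [[0,0,-0.001],[0,0,0]],
    [[0,0,0],[0,0,0]]
  ]
}}

```text
t: 24.45
eef_pos: [0.5635, -0.1961, 0.0576]
eef_rot: [-15.7, 89.9, -30.7]
ft_force: [-0.4, 0.0, -0.7]
opening: 0.0348
```

```bash
python3 -c "
from h import *
go(.5625,-.196,.0537,75)
cv2.imwrite('pics/s6.png',cv2.resize(camera('side')[220:330,230:430],None,fx=4,fy=4)[:,:,::-1])"
```

```text
t 24.45 jaw az 75.0 q [-19.  27.  -9.  54.  -0.  -4.] tcp [ 0.5635 -0.1961  0.0576] open 0.0348
shift [-0.001   0.0001 -0.0039] rot [0.0007 0.0012 0.0004]
```

View pics/s6.png

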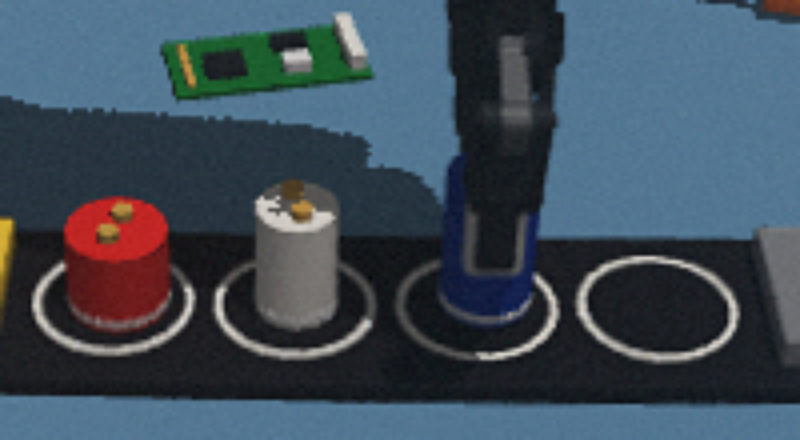

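```bash
python3 -c "
from h import *
f=lambda n,p:((proj(n,p)-[230,220]+.5)*4-.5).round(1)
for z in(.014,.044,.074):print(z,f('side',[.5625,-.196,z]))
for z in(.01,.058):print('white',f('side',[.494,-.178,z]))
print(f('side',[.5725,-.196,.014]))"
```

```text
0.014 [477.  298.1]
0.044 [481.5 236.5]
0.074 [486.1 172.2]
white [292.4 304.3]
white [293.5 205. ]
[501.7 294.1]
```

Blue stands about 3.5 mm right of ring 3's centre (base at 486, ring at 477). The lean in the picture is perspective, and the projected axis confirms it. I'll correct and lower.

Request:
{"name": "arm_command", "arguments": {
  "plan": [
    [[-0.0035,0.001,-0.001],[0,0,0]],
    [[0,0,-0.0015],[0,0,0]],
    [[0,0,-0.001],[0,0,0]],
    [[0,0,-0.001],[0,0,0]],
    [[0,0,-0.001],[0,0,0]],
    [[0,0,-0.001],[0,0,0]],
    [[0,0,0],[0,0,0]]
  ]
}}

```text
t: 25.38
eef_pos: [0.5601, -0.1952, 0.054]
eef_rot: [-7.7, 89.8, -22.7]
ft_force: [0.3, -0.1, -1.7]
opening: 0.0345
```

```bash
python3 -c "
from h import *
go(.56,-.195,.0537,75)"
```

```text
t 25.375 jaw az 75.0 q [-19.  27. -10.  53.  -0.  -4.] tcp [ 0.5601 -0.1952  0.054 ] open 0.0345
shift [-0.0001  0.0002 -0.0003] rot [0.0016 0.0038 0.0003]
```

Request:
{"name": "arm_command", "arguments": {
  "plan": [
    [[0,0,-0.001],[0,0,0]],
    [[0,0,0],[0,0,0]]
  ]
}}

```text
t: 25.62
eef_pos: [0.5604, -0.1952, 0.0538]
eef_rot: [-6.1, 89.7, -21.1]
ft_force: [-0.7, -0.3, -0.2]
opening: 0.0344
```

Request:
{"name": "arm_command", "arguments": {
  "plan": [
    [[0,0,0],[0,0,0]],
    [[0,0,0],[0,0,0]],
    [[0,0,0],[0,0,0]],
    [[0,0,0],[0,0,0]],
    [[0,0,0.01],[0,0,0]],
    [[0,0,0.025],[0,0,0]],
    [[0,0,0.03],[0,0,0]],
    [[0,0,0.03],[0,0,0]]
  ],
  "grip": 0
}}

```text
t: 26.62
eef_pos: [0.5591, -0.1948, 0.1505]
eef_rot: [-16.3, 89.9, -31.3]
ft_force: [0.6, 0.6, -0.4]
opening: 0.0854
```

Request:
{"name": "arm_command", "arguments": {
  "plan": [
    [[0.004,0.03,0.02],[0,0,0]],
    [[0.008,0.045,0.01],[0,0,0]],
    [[0.01,0.055,0],[0,0,0]],
    [[0.01,0.055,0],[0,0,0]],
    [[0.01,0.055,0],[0,0,0]],
    [[0.01,0.055,0],[0,0,0]],
    [[0.01,0.045,0],[0,0,0]],
    [[0.005,0.03,0],[0,0,0]]
  ]
}}

```text
t: 27.62
eef_pos: [0.629, 0.184, 0.1919]
eef_rot: [8.1, 89.2, -7.2]
ft_force: [-0.0, -0.4, 0.3]
opening: 0.0856
```

```bash
python3 -c "
from h import *
go(.64,.241,.055,75)
T=camera('top')
g=proj('top',[.5615,-.1955,.07]);print(g,disc(T,'blue',g,.01))"
```

```text
t 27.625 jaw az 74.7 q [16. 27. 12. 74. -0. 32.] tcp [0.629  0.184  0.1919] open 0.0856
shift [ 0.011   0.057  -0.1369] rot [0.0018 0.0145 0.0059]
[406.65250186 171.87227604] (array([405.7, 172.4]), array([17.2, 17.9]), array([ 0.5603, -0.1935]))
```

Request:
{"name": "arm_command", "arguments": {
  "plan": [
    [[0.006,0.03,-0.01],[0.002,0.0145,0.006]],
    [[0.004,0.015,-0.01],[0,0,0]],
    [[0,0.005,-0.015],[0,0,0]],
    [[0,0,-0.01],[0,0,0]],
    [[0,0,0],[0,0,0]]
  ]
}}

```text
t: 28.3
eef_pos: [0.639, 0.2375, 0.146]
eef_rot: [56.9, 89.9, 42.0]
ft_force: [-0.7, -1.0, 0.5]
opening: 0.0858
```

```bash
python3 -c "
from h import *
go(.64,.241,.055,75)"
```

```text
t 28.3 jaw az 75.1 q [20. 31. 12. 71.  0. 35.] tcp [0.639  0.2375 0.146 ] open 0.0858
shift [ 0.001   0.0035 -0.091 ] rot [-0.0009  0.001  -0.0024]
```

Request:
{"name": "arm_command", "arguments": {
  "plan": [
    [[0.001,0.0035,-0.012],[0,0,0]],
    [[0,0,-0.02],[0,0,0]],
    [[0,0,-0.02],[0,0,0]],
    [[0,0,-0.018],[0,0,0]],
    [[0,0,-0.01],[0,0,0]],
    [[0,0,-0.002],[0,0,0]],
    [[0,0,0],[0,0,0]]
  ]
}}

```text
t: 29.18
eef_pos: [0.6412, 0.2388, 0.0619]
eef_rot: [38.6, 89.7, 23.5]
ft_force: [-0.3, -0.4, 0.4]
opening: 0.0858
```

```bash
python3 -c "
from h import *
go(.64,.241,.055,75)"
```

```text
t 29.175 jaw az 74.9 q [20. 35.  5. 60.  0. 36.] tcp [0.6412 0.2388 0.0619] open 0.0858
shift [-0.0012  0.0022 -0.0069] rot [-0.0018  0.0041  0.0015]
```

Request:
{"name": "arm_command", "arguments": {
  "plan": [
    [[0.0005,0.002,-0.005],[0,0,0]],
    [[0,0,-0.002],[0,0,0]],
    [[0,0,0],[0,0,0]]
  ]
}}

```text
t: 29.55
eef_pos: [0.6425, 0.2413, 0.0558]
eef_rot: [37.5, 89.6, 22.4]
ft_force: [-0.3, -0.7, 0.2]
opening: 0.0855
```

Request:
{"name": "arm_command", "arguments": {
  "plan": [
    [[0,0,0],[0,0,0]],
    [[0,0,0],[0,0,0]],
    [[0,0,0],[0,0,0]],
    [[0,0,0],[0,0,0]],
    [[0,0,0],[0,0,0]],
    [[0,0,0],[0,0,0]]
  ],
  "grip": 1
}}

```text
t: 30.3
eef_pos: [0.6426, 0.2413, 0.0564]
eef_rot: [36.4, 89.6, 21.4]
ft_force: [0.2, -0.6, 0.1]
opening: 0.0327
```

```bash
python3 -c "
from h import *
go(.63,-.214,.15,75)"
```

```text
t 30.3 jaw az 74.9 q [21. 35.  5. 60.  0. 36.] tcp [0.6426 0.2413 0.0564] open 0.0327
shift [-0.0126 -0.4553  0.0936] rot [-0.0026  0.0067  0.0014]
```

Request:
{"name": "arm_command", "arguments": {
  "plan": [
    [[0,0,0.01],[0,0,0]],
    [[0,0,0.02],[0,0,0]],
    [[0,0,0.03],[0,0,0]],
    [[0,-0.01,0.025],[0,0,0]],
    [[0,-0.02,0.01],[0,0,0]],
    [[0,-0.035,0],[0,0,0]],
    [[0,-0.045,0],[0,0,0]],
    [[0,-0.05,0],[0,0,0]]
  ]
}}

```text
t: 31.3
eef_pos: [0.641, 0.0776, 0.155]
eef_rot: [34.4, 89.6, 19.6]
ft_force: [1.0, 0.4, -1.6]
opening: 0.0326
```

Request:
{"name": "arm_command", "arguments": {
  "plan": [
    [[0,-0.05,0],[0,0,0]],
    [[0,-0.05,0],[0,0,0]],
    [[0,-0.05,0],[0,0,0]],
    [[0,-0.045,0],[0,0,0]],
    [[0,-0.035,0],[0,0,0]],
    [[0,-0.02,0],[0,0,0]],
    [[0,-0.005,0],[0,0,0]],
    [[0,0,0],[0,0,0]]
  ]
}}

```text
t: 32.3
eef_pos: [0.6352, -0.1938, 0.1526]
eef_rot: [77.0, 89.9, 61.8]
ft_force: [-0.0, -0.1, -0.6]
opening: 0.0325
```

```bash
python3 -c "
from h import *
go(.63,-.214,.0624,75)"
```

```text
t 32.3 jaw az 74.8 q [-17.  30.  10.  70.   0.  -2.] tcp [ 0.6352 -0.1938  0.1526] open 0.0325
shift [-0.0052 -0.0202 -0.0902] rot [-0.0023  0.0012  0.0037]
```

Request:
{"name": "arm_command", "arguments": {
  "plan": [
    [[-0.003,-0.012,-0.01],[0,0,0.003]],
    [[-0.002,-0.007,-0.015],[0,0,0]],
    [[0,0,-0.02],[0,0,0]],
    [[0,0,-0.015],[0,0,0]],
    [[0,0,-0.008],[0,0,0]],
    [[0,0,0],[0,0,0]]
  ]
}}

```text
t: 33.05
eef_pos: [0.6291, -0.2107, 0.0789]
eef_rot: [122.9, 89.8, 108.2]
ft_force: [-0.5, 0.0, -1.6]
opening: 0.0326
```

```bash
python3 -c "
from h import *
go(.63,-.214,.0624,75)"
```

```text
t 33.05 jaw az 75.2 q [-19.  32.   3.  61.   0.  -4.] tcp [ 0.6291 -0.2107  0.0789] open 0.0326
shift [ 0.0009 -0.0033 -0.0165] rot [-0.0034 -0.0011 -0.0041]
```

Request:
{"name": "arm_command", "arguments": {
  "plan": [
    [[0.0005,-0.003,-0.005],[-0.001,-0.006,-0.004]],
    [[0,0,-0.005],[0,0,0]],
    [[0,0,-0.002],[0,0,0]],
    [[0,0,0],[0,0,0]]
  ]
}}

```text
t: 33.55
eef_pos: [0.6306, -0.2142, 0.0676]
eef_rot: [26.0, 89.5, 11.0]
ft_force: [-1.1, -0.8, -0.7]
opening: 0.0329
```

```bash
python3 -c "
from h import *
go(.63,-.214,.0624,75)
f=lambda n,p:((proj(n,p)-[270,210]+.5)*4-.5).round(1)
for z in(.01,.014,.05,.084):print(z,f('side',[.63,-.214,z]))
cv2.imwrite('pics/s7.png',cv2.resize(camera('side')[210:330,270:450],None,fx=4,fy=4)[:,:,::-1])"
```

```text
t 33.55 jaw az 75.0 q [-19.  33.   2.  59.   0.  -4.] tcp [ 0.6306 -0.2142  0.0676] open 0.0329
shift [-0.0006  0.0002 -0.0052] rot [-0.0015  0.0077  0.0001]
0.01 [496.8 347.3]
0.014 [497.9 339.3]
0.05 [507.7 265.2]
0.084 [517.2 191.7]
```

View pics/s7.png

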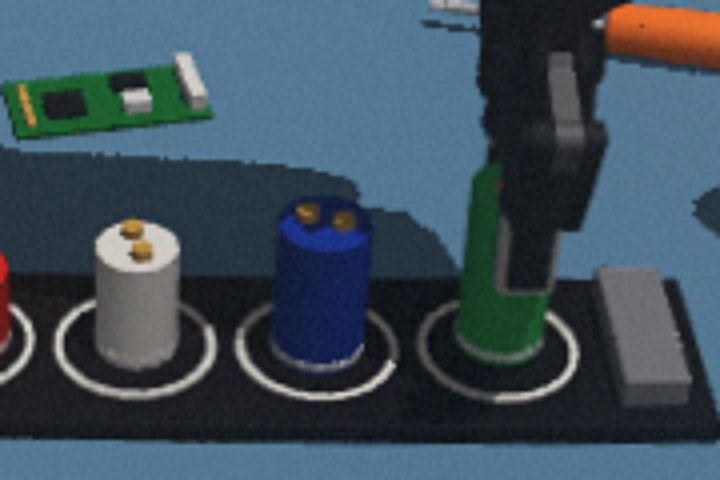

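Green's base centre (column 500) matches the ring (498), and blue is centred at 317/317. I'll lower green.

Request:
{"name": "arm_command", "arguments": {
  "plan": [
    [[-0.0005,0,-0.002],[0,0,0]],
    [[0,0,-0.0015],[0,0,0]],
    [[0,0,-0.001],[0,0,0]],
    [[0,0,-0.001],[0,0,0]],
    [[0,0,-0.001],[0,0,0]],
    [[0,0,-0.001],[0,0,0]],
    [[0,0,0],[0,0,0]]
  ]
}}

```text
t: 34.48
eef_pos: [0.6308, -0.2144, 0.0626]
eef_rot: [18.4, 89.4, 3.4]
ft_force: [-1.2, 0.0, -1.5]
opening: 0.0326
```

Request:
{"name": "arm_command", "arguments": {
  "plan": [
    [[0,0,-0.001],[0,0,0]],
    [[0,0,0],[0,0,0]]
  ]
}}

```text
t: 34.72
eef_pos: [0.6311, -0.2145, 0.0624]
eef_rot: [16.5, 89.3, 1.5]
ft_force: [-0.3, 1.9, 0.6]
opening: 0.0327
```

```bash
python3 -c "
from h import *
go(.63,-.214,.0624,75)"
```

```text
t 34.725 jaw az 75.0 q [-19.  33.   2.  58.   0.  -4.] tcp [ 0.6311 -0.2145  0.0624] open 0.0327
shift [-0.0011  0.0005  0.    ] rot [-0.0003  0.0117 -0.0001]
```

Green is in contact at the predicted height. I'll release and retreat upward.

Request:
{"name": "arm_command", "arguments": {
  "plan": [
    [[0,0,0],[0,0,0]],
    [[0,0,0],[0,0,0]],
    [[0,0,0],[0,0,0]],
    [[0,0,0],[0,0,0]],
    [[0,0,0.01],[0,0,0]],
    [[0,0,0.025],[0,0,0]],
    [[0,0,0.03],[0,0,0]],
    [[0,0,0.03],[0,0,0]]
  ],
  "grip": 0
}}

```text
t: 35.72
eef_pos: [0.6298, -0.214, 0.1587]
eef_rot: [26.8, 89.5, 11.8]
ft_force: [0.9, -0.4, -0.9]
opening: 0.0852
```

Request:
{"name": "arm_command", "arguments": {
  "plan": [
    [[0,0.03,0.03],[0,0,0]],
    [[0,0.04,0.01],[0,0,0]],
    [[0,0.05,0],[0,0,0]],
    [[0,0.05,0],[0,0,0]],
    [[0,0.05,0],[0,0,0]],
    [[0,0.04,0],[0,0,0]],
    [[0,0.02,0],[0,0,0]],
    [[0,0,0],[0,0,0]]
  ]
}}

```text
t: 36.72
eef_pos: [0.6311, 0.0727, 0.2101]
eef_rot: [14.7, 88.8, -0.4]
ft_force: [0.7, -1.4, -0.5]
opening: 0.0854
```

```bash
python3 -c "
from h import *
T=camera('top');S=camera('side')
for k,p in dict(red=(.427,-.158),white=(.493,-.177),blue=(.5605,-.194),green=(.629,-.213)).items():
    g=proj('top',[*p,.01+H[k]]);print(k,*disc(T,k,g,.01))
o=np.zeros((600,800,3),np.uint8)
o[:360]=cv2.resize(S[205:325,190:457],(800,360),interpolation=2);o[360:,:300]=cv2.resize(T[100:300,280:480],(300,240))[:, :300]
cv2.imwrite('pics/f.png',o[:,:,::-1])
go(.63,0,.2,75)"
```

```text
Traceback (most recent call last):
  File "h.py", line 43, in disc
    c=max(cv2.findContours(m,cv2.RETR_EXTERNAL,cv2.CHAIN_APPROX_NONE)[0],key=cv2.contourArea)
ValueError: max() iterable argument is empty
```

The arm hides red in the top view here, so I'll skip `disc` where it fails and look at both pictures.

```bash
python3 -c "
from h import *
T=camera('top');S=camera('side')
o=np.zeros((600,800,3),np.uint8)
o[:360]=cv2.resize(S[205:325,190:457],(800,360),interpolation=2);o[360:,:320]=cv2.resize(T,(320,240))
cv2.imwrite('pics/f.png',o[:,:,::-1])
for k,p in dict(red=(.427,-.158),white=(.493,-.177),blue=(.5605,-.194),green=(.629,-.213)).items():
    g=proj('top',[*p,.01+H[k]])
    try:print(k,*disc(T,k,g,.01))
    except ValueError:print(k,'hidden')"
```

```text
red hidden
white hidden
blue [410.9 171. ] [ 6.1 14.7] [ 0.5634 -0.2041]
green [415.6 137.7] [16.3 17.5] [ 0.6277 -0.2132]
```

View pics/f.png

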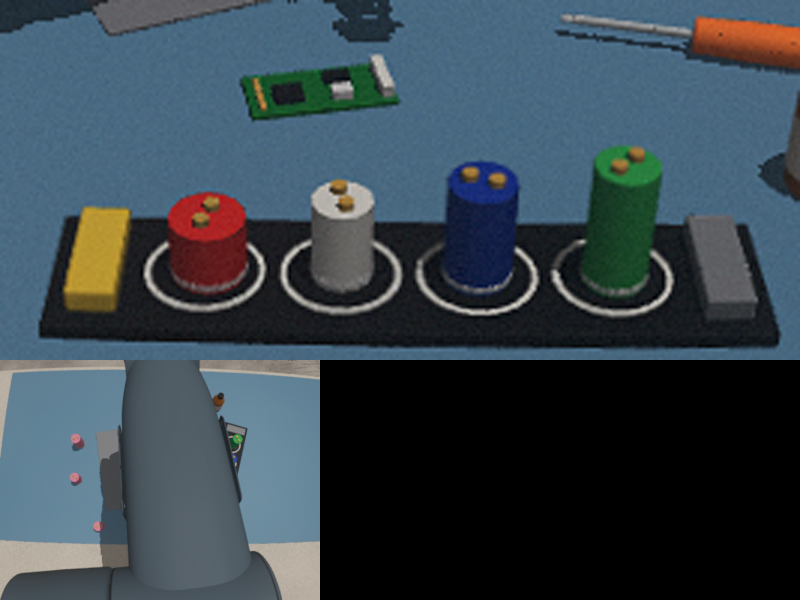

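The final picture shows red, white, blue and green upright in their rings, shortest to tallest from the yellow block. Base and ring centre columns agree within 3 of the picture's pixels: 207/205, 342/342, 477/477 and 615/612. The board lies where it was.

```bash
python3 -c "
from workcell import *
print(job_done())"
```

```text
the job is handed in; nothing more can be done
None
```

The four capacitors now stand upright on the rail, one in each ring, in height order from the yellow block: red, white, blue, green. I lowered each one until it touched the rail before releasing it, and handed the job in at about 37 s of the 115 s allowed.

- **Centring:** in the last side picture each can sits within about 1.5 mm of its ring's centre along the row. Red is furthest off, at about 1.5 mm. Overhead checks after each placement agreed to within about 2 mm.
- **Circuit board and look-alikes:** the board looks unmoved in the side view, and I never touched the pink look-alikes. The arm stood clear of everything at hand-in.
- **Checks that failed or disagreed:**
  - The two cameras differed by about 2 mm in x, so I used the average and corrected from the side view. For blue the side view was right.
  - In the last overhead picture the arm hid red and white and part of blue. Those three were last checked from above right after placing.
  - The force reading gave no clear sign of contact. I judged touchdown from the tool stopping within 0.5 mm of the predicted height.

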